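Rack four injector parts by length on a tapered injector rack

TASK

Lay the four steel injector parts from the mat on the tapered injector rack in order of length, one to a station: the shortest at the narrow end, the longest at the wide end. Each must lie level across its own pair of saddles, the middle of its thick barrel over the middle of the pair, down in both notches; the thin tip hangs free and may point either way.

Things in the scene. Friction and masses are not known exactly. Their poses are not given: they have to be found in the camera images.
- injector_3: The shortest part: steel nozzle, 50 mm long, 25 mm diameter, lying on the mat (3 mm thick). Origin: mid-length, at the underside; y towards the thin tip, z up. The middle of its thick barrel is 4 mm from the origin towards -y: grip across it there, in the upper 15 mm; that point goes over the middle of the saddles. The solid is 18 mm wide, 25 high.
- injector_1: The second shortest part: steel nozzle holder, 80 mm long, 25 mm diameter, lying on the mat (3 mm thick). Origin: mid-length, at the underside; y towards the thin tip, z up. The middle of its thick barrel is 9 mm from the origin towards -y: grip across it there, in the upper 15 mm; that point goes over the middle of the saddles. The solid is 18 mm wide, 25 high.
- injector_0: The second longest part: slim injector, black end cap, 137 mm long, 28 mm high, lying on the mat (3 mm thick). Origin: mid-length, at the underside; y towards the thin tip, z up. The middle of its thick barrel is 8 mm from the origin towards -y: grip across it there, in the upper 15 mm; that point goes over the middle of the saddles. The solid is 18 mm wide, 25 high.
- injector_2: The longest part: slim injector, black end cap, 172 mm long, 28 mm high, lying on the mat (3 mm thick). Origin: mid-length, at the underside; y towards the thin tip, z up. The middle of its thick barrel is 10 mm from the origin towards -y: grip across it there, in the upper 15 mm; that point goes over the middle of the saddles. The solid is 18 mm wide, 25 high.
- rack: Fixed bench rack, 250 mm long, 31 mm high: two flat aluminium bars that diverge from a narrow to a wide end, with cross ties, carrying four pairs of black saddles (stations) 62 mm apart along the row. Origin: middle of its length, on the bench; x along the row towards the wide end, z up. It stands at any yaw, left or right of the mat.
- seat_1: Narrow-end station: a pair of black saddles, centres 26 mm apart along y. Origin: on the notch floor (22 mm above the bench), midway between the pair; x along the row to the wide end, y along the part to be laid in, z up. Each saddle: 50 mm along x, 8 along y; notch floor 23 mm wide, cheeks flare to a 33 mm mouth, tops 9 mm above the floor (fingertips kept over 9 mm clear them).
- seat_2: Second station: a pair of black saddles, centres 44 mm apart along y. Origin: on the notch floor (22 mm above the bench), midway between the pair; x along the row to the wide end, y along the part to be laid in, z up. Each saddle: 50 mm along x, 8 along y; notch floor 23 mm wide, cheeks flare to a 33 mm mouth, tops 9 mm above the floor (fingertips kept over 9 mm clear them).
- seat_3: Third station: a pair of black saddles, centres 62 mm apart along y. Origin: on the notch floor (22 mm above the bench), midway between the pair; x along the row to the wide end, y along the part to be laid in, z up. Each saddle: 50 mm along x, 8 along y; notch floor 23 mm wide, cheeks flare to a 33 mm mouth, tops 9 mm above the floor (fingertips kept over 9 mm clear them).
- seat_4: Wide-end station: a pair of black saddles, centres 80 mm apart along y. Origin: on the notch floor (22 mm above the bench), midway between the pair; x along the row to the wide end, y along the part to be laid in, z up. Each saddle: 50 mm along x, 8 along y; notch floor 23 mm wide, cheeks flare to a 33 mm mouth, tops 9 mm above the floor (fingertips kept over 9 mm clear them).
There are look-alikes about, which are no part of the job. What is shaped like the injector_3 but purple is not meant.

How it is judged:
By the outcome, as a careful person would: the job done as asked, in the order asked, and still so for the second after the job is handed in, with the robot touching nothing.
It also fails if it takes over 102 s, if anything falls off the work surface, if the arm or the gripper's body presses on something with over 40 N, if the wrist force passes 120 N, or if a joint passes its speed limit or range.

ROBOT

A 6-joint arm with a two-finger parallel gripper is mounted at the origin on a cart in front of the work surface, level with it; the furniture and walls round the work are solid. World frame = base frame: x ahead of the robot, y to its left, z up, the work surface at z = 0. Lengths are in mm, angles in rad, forces in N, time in s.
With the tool pointing down it reaches from about 275 to 850 mm from the base axis. Payload 5.2 kg.
Tool frame: the origin (TCP) lies midway between the tips of the shut fingers; the grasp point (between the pads) lies 19 mm behind it; z points along the fingers, y is the direction in which the jaws open and shut (so a half turn about z gives the same grasp; the last joint's range is limited). The gripper opens to 85 mm and grips with 20 to 120 N. Pads are 22 mm wide; open, the fingers measure 114 mm over their backs; the gripper's body (76 mm by 85 mm) begins 54 mm behind the grasp point. The pads swing forward as they close: fully open they stand 13 mm farther back than shut.
Start: joints at [0.95, 0.259, 1.535, -0, 1.348, -0.203], TCP at [223.142, 502.705, 231.31] pointing down, gripper open.
Joint ranges: [-3.14, 3.14], [-0.91, 2.08], [0.19, 2.58], [-1.22, 4.36], [0.22, 2.71], [-3.12, 3.12]. Speed limits (rad/s): [2.57, 2.57, 3.14, 3.14, 3.14, 3.14].

INTERFACE

Orientations are given as [roll, pitch, yaw] about the fixed x, y, z axes, in that order (R = Rz(yaw) Ry(pitch) Rx(roll)).
In Python, from plant import robot, camera gives the robot as it stands. The module is installed in compiled form; this text tells all that it offers.
- The arm moves only by the shell command python3 -m pendant 'ROWS' [FORCE]. ROWS is JSON, one flat list of numbers, 7 for each row, row after row: the turn, a rotation vector about the tool's x, y, z in rad, then the shift along the tool's x, y, z in m, then the finger opening in m, from 0 to 0.0854. A call has 1 to 10 rows; each row is the pose to reach, as a shift and turn from the pose commanded when the call began, along the tool's axes at that moment; what a row does not reach only later rows make up. A row lasts 1/12 s, in which the tool goes at most 41.7 mm and 7.16 degrees, less where a joint would pass 70% of its speed; a pose out of reach is approached as far as the arm can. A call with a gripper value outside its range is refused whole. The fingers move at their own pace and stop on an object; FORCE is the grip in N (left out, the last holds). Time passes only in rows, so rows that repeat a pose let the fingers close. It gives the time, the measured TCP pose, the force and the opening at its end, in the units of the state.
- robot.observe(): the state, without advancing time (a new reading comes with each control period).
- camera(name): name is "scene" or "side" or "wrist"; returns a dict with "img" (400x640x3 uint8, blue, green, red), "fx", "fy", "cx", "cy" (pixels), "origin" and "orientation" of the camera in the world. Camera axes: x right, y down, z forward; pixel columns grow to the right and rows downward; lengths in mm; the calibration is good to about 2 mm. A picture is of the moment at which its call begins. There is no depth.
- robot.finish_job(): hands the job in, once; it reports no verdict.
The state is a dict: "time": time; "q": joint angles; "joint_velocities": joint speeds; "tau": joint torques, N m; "tcp_pos": TCP position; "orientation": TCP orientation; "wrist_force": force on the tool from outside, world axes, zero at the start; "ft_torque": the same for the moment, N m; "gripper_width": finger opening in mm.
Only numpy, scipy, OpenCV 4.12 (cv2) and the standard library are available. Lean on these libraries where they do the work, as an engineer would, in place of code of your own. Each camera call takes 0.05 s, during which the arm holds its last target. There are 200 camera calls.

## Working session

There is one attempt and no reset: what is moved stays moved. The work goes in short steps, Python scripts to look and compute and a shell command to move; the robot and the scene stay as the last step left them, time stands still between calls to the robot, and variables do not carry over. Pictures are saved under pics/ and viewed, about 12 in all and at most 16, crops included, and the job is handed in when it is done.

```bash
mkdir -p pics; cat > h.py <<'E'
import numpy as np, cv2
from scipy.spatial.transform import Rotation as R
from plant import robot, camera
def shot(n,f):
    c=camera(n); cv2.imwrite(f'pics/{f}.png',c['img']); np.save(f'pics/{f}.npy',c,allow_pickle=True); return c
def load(f): return np.load(f'pics/{f}.npy',allow_pickle=True).item()
def rot(o):
    o=np.array(o); return o if o.shape==(3,3) else R.from_euler('xyz',o).as_matrix()
def ray(c,u,v,z):
    d=rot(c['orientation'])@np.array([(u-c['cx'])/c['fx'],(v-c['cy'])/c['fy'],1]); o=np.array(c['origin'])
    return o+d*(z-o[2])/d[2]
def proj(c,p):
    q=rot(c['orientation']).T@(np.array(p)-np.array(c['origin'])); return c['fx']*q[0]/q[2]+c['cx'],c['fy']*q[1]/q[2]+c['cy']
E
python3 - <<'E'
from h import *
for n in ['scene','side','wrist']:
    c=shot(n,n+'0'); print(n,c['origin'],c['orientation'],c['fx'],c['cx'],c['cy'])
print(robot.observe())
E
```

```text
scene [-577.28655018  194.04480039  931.23985096] [-2.25613544  0.02077064 -1.72048097] 509.3247061958658 321.5010133513058 203.98259123147804
side [850.6908559  411.46302266 978.47926807] [-2.62981144  0.00472161  2.35767341] 405.5813904085361 317.7921008085982 201.27481983921464
wrist [162.8224351  529.70603592 373.37261683] [2.87173529e+00 8.46711104e-04 1.15275964e+00] 318.6272906418404 319.14884988100914 195.10460922511098
{'time': 0.15, 'q': array([ 9.50196633e-01,  2.59221502e-01,  1.53581456e+00, -1.29076560e-05,
        1.34798543e+00, -2.02779898e-01]), 'joint_velocities': array([ 0.00049571, -0.00186302, -0.00354972, -0.0009806 ,  0.00156896,
        0.00020398]), 'tau': array([ 1.03253795e-03, -4.46392071e+01, -2.90817386e+01, -3.14708677e-04,
        8.25558789e-03,  7.26998383e-05]), 'tcp_pos': array([222.91366346, 502.37462115, 230.64782465]), 'orientation': array([-3.14019056e+00, -2.75431194e-04,  2.72377553e+00]), 'wrist_force': array([-0.84006662, -0.54199244,  0.46619561]), 'ft_torque': array([-0.00316532,  0.00297016,  0.03092676]), 'gripper_width': 85.36943819433276}
```

View pics/scene0.png

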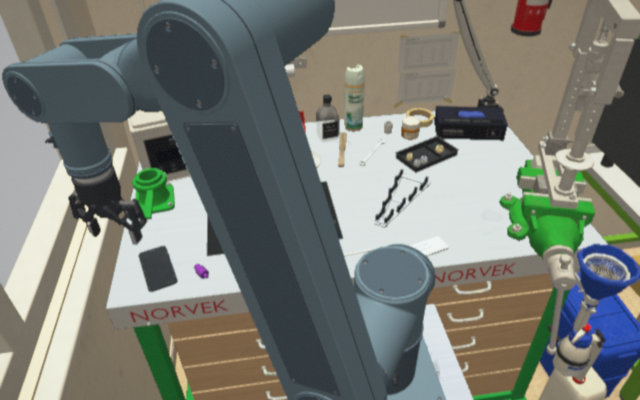

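View pics/side0.png

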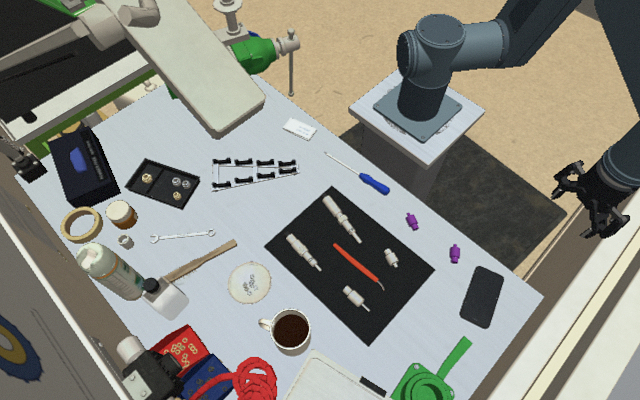

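View pics/wrist0.png

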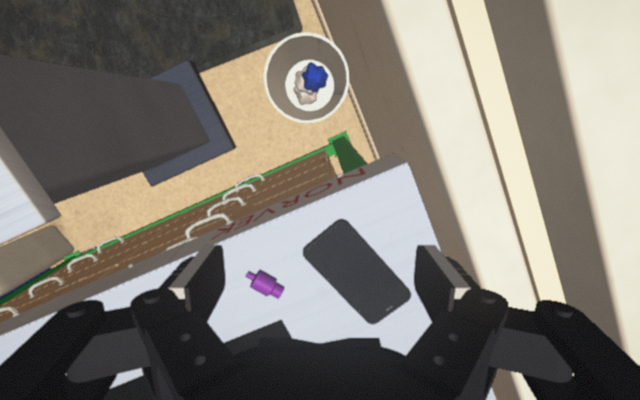

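The side view shows everything: mat with parts near (342,218), (303,252), (391,258), (355,297), and the rack at (255,172) with its wide end on the left. The purple ones at (411,221), (455,253) are decoys.

```bash
python3 - <<'E'
from h import *
c=load('side0'); im=c['img']
hsv=cv2.cvtColor(im,cv2.COLOR_BGR2HSV)
poly=np.array([[332,186],[435,268],[369,346],[264,245]])
m=np.zeros(im.shape[:2],np.uint8); cv2.fillConvexPoly(m,poly,255); m=cv2.erode(m,np.ones((7,7)))
m&=((hsv[...,2]>75)&(hsv[...,1]<110)).astype(np.uint8)*255
n,l,s,ce=cv2.connectedComponentsWithStats(m)
for i in range(1,n):
    if s[i,4]<40: continue
    v,u=np.where(l==i); P=np.array([ray(c,a,b,15)[:2] for a,b in zip(u,v)])
    mu=P.mean(0); w,V=np.linalg.eigh(np.cov(P.T)); ax=V[:,1]; t=(P-mu)@ax
    print(ce[i].round(),s[i,4],mu.round(),'ends',(mu+ax*t.min()).round(),(mu+ax*t.max()).round(),'L',np.ptp(t).round(),'yaw',np.arctan2(ax[1],ax[0]).round(3), 'skew',(t**3).mean().round())
big=cv2.resize(im[140:320,200:440],None,fx=3.3,fy=3.3,interpolation=cv2.INTER_CUBIC); cv2.imwrite('pics/crop0.png',big)
E
```

```text
[340. 217.] 452 [462. 100.] ends [448.  29.] [480. 189.] L 163.0 yaw 1.373 skew 16517.0
[302. 250.] 376 [602.  97.] ends [598.  41.] [606. 169.] L 129.0 yaw 1.503 skew 7562.0
[391. 257.] 171 [456. 271.] ends [446. 246.] [467. 296.] L 54.0 yaw 1.177 skew -100.0
[355. 297.] 252 [596. 275.] ends [596. 240.] [596. 321.] L 82.0 yaw 1.576 skew 1941.0
```

View pics/crop0.png

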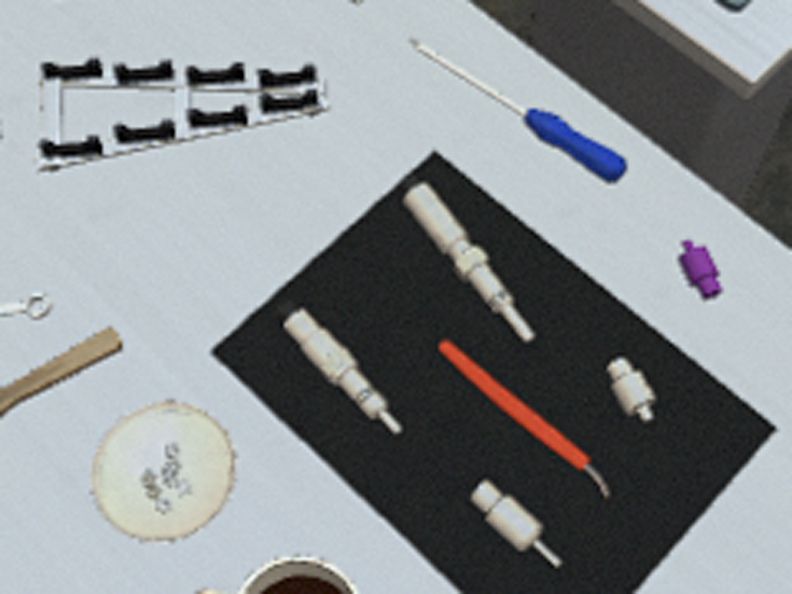

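The crop confirms the layout: all thin tips point down-right, rack saddle pairs are clear, seat 4 pair at crop (72,70)/(70,149) and seat 1 pair at (288,77)/(290,102).

```bash
python3 - <<'E'
from h import *
c=load('side0')
S={4:((72,70),(70,149)),3:((144,73),(145,132)),2:((216,74),(218,117)),1:((288,77),(290,102))}
M=[]
for k in S:
    a,b=[ray(c,200+u/3.3,140+v/3.3,27)[:2] for u,v in S[k]]
    M.append((a+b)/2); d=a-b; print(k,a.round(),b.round(),((a+b)/2).round(),np.linalg.norm(d).round(),np.arctan2(d[1],d[0]).round(3))
d=M[0]-M[3]; print('row yaw',np.arctan2(d[1],d[0]),np.linalg.norm(d))
E
```

```text
4 [ 577. -257.] [ 629. -195.] [ 603. -226.] 81.0 -2.26
3 [ 535. -210.] [ 573. -163.] [ 554. -187.] 61.0 -2.251
2 [ 492. -165.] [ 520. -131.] [ 506. -148.] 44.0 -2.253
1 [ 450. -119.] [467. -99.] [ 459. -109.] 26.0 -2.252
row yaw -0.680044737450422 185.58846007996584
```

```bash
cat >> h.py <<'E'
def go(x,y,z,yaw):
    s=robot.observe(); A=rot(s['orientation']); B=R.from_euler('xyz',[np.pi,0,yaw]).as_matrix()
    t=A.T@(np.array([x,y,z])-s['tcp_pos'])/1000; r=R.from_matrix(A.T@B).as_rotvec()
    print('time',round(s['time'],2),'tcp',s['tcp_pos'].round(1),'rpy',np.round(s['orientation'],3),'q',s['q'].round(2),'w',round(s['gripper_width'],1),'F',s['wrist_force'].round(1))
    print('DELTA',np.round(r,4),np.round(t,4))
E
python3 -c "
from h import *
go(342,300,200,2.05);go(461,95,150,1.373)"
```

```text
time 0.15 tcp [222.9 502.4 230.6] rpy [-3.14  -0.     2.724] q [ 0.95  0.26  1.54 -0.    1.35 -0.2 ] w 85.4 F [-0.8 -0.5  0.5]
DELTA [-1.400e-03  2.000e-04  6.738e-01] [-0.191  -0.1366  0.0308]
time 0.15 tcp [222.9 502.4 230.6] rpy [-3.14  -0.     2.724] q [ 0.95  0.26  1.54 -0.    1.35 -0.2 ] w 85.4 F [-0.8 -0.5  0.5]
DELTA [-1.4000e-03  7.0000e-04  1.3508e+00] [-0.3829 -0.2756  0.0809]
```

```bash
python3 -m pendant '[0,0,0.67,-0.191,-0.137,0.031,0.05, 0,0,0.67,-0.191,-0.137,0.031,0.05, 0,0,0.67,-0.191,-0.137,0.031,0.05, 0,0,0.67,-0.191,-0.137,0.031,0.05, 0,0,0.67,-0.191,-0.137,0.031,0.05, 0,0,0.67,-0.191,-0.137,0.031,0.05, 0,0,0.67,-0.191,-0.137,0.031,0.05, 0,0,0.67,-0.191,-0.137,0.031,0.05]'
python3 -c "
from h import *
go(461,95,150,1.373)"
```

```text
time: 0.82
tcp_pos: [342.6, 298.8, 200.0]
orientation: [-3.141, -0.0, 2.051]
wrist_force: [-0.4, -0.0, -0.1]
gripper_width: 50.2
time 0.82 tcp [342.6 298.8 200. ] rpy [-3.141 -0.     2.051] q [ 0.47  0.11  1.8   0.    1.23 -0.01] w 50.2 F [-0.4 -0.  -0.1]
DELTA [-0.0009  0.      0.6775] [-0.2354  0.011   0.05  ]
```

```bash
python3 -m pendant '[0,0,0.677,-0.235,0.011,0.05,0.05, 0,0,0.677,-0.235,0.011,0.05,0.05, 0,0,0.677,-0.235,0.011,0.05,0.05, 0,0,0.677,-0.235,0.011,0.05,0.05, 0,0,0.677,-0.235,0.011,0.05,0.05, 0,0,0.677,-0.235,0.011,0.05,0.05, 0,0,0.677,-0.235,0.011,0.05,0.05, 0,0,0.677,-0.235,0.011,0.05,0.05]'
python3 -c "
from h import *
c=shot('wrist','w1'); go(461,95,150,1.373); print(proj(c,[461,95,28]))"
```

```text
time: 1.48
tcp_pos: [461.3, 96.9, 149.8]
orientation: [-3.14, -0.0, 1.376]
wrist_force: [-0.1, 0.4, -0.2]
gripper_width: 49.9
time 1.53 tcp [460.7  97.9 150.1] rpy [-3.140e+00 -1.000e-03  1.378e+00] q [-0.03  0.19  1.83  0.    1.12  0.16] w 49.6 F [-0.9  0.5  0.2]
DELTA [-0.0013 -0.0006  0.0047] [-0.0028  0.0008  0.0001]
(np.float64(317.49004715211544), np.float64(191.25887512402468))
```

View pics/w1.png

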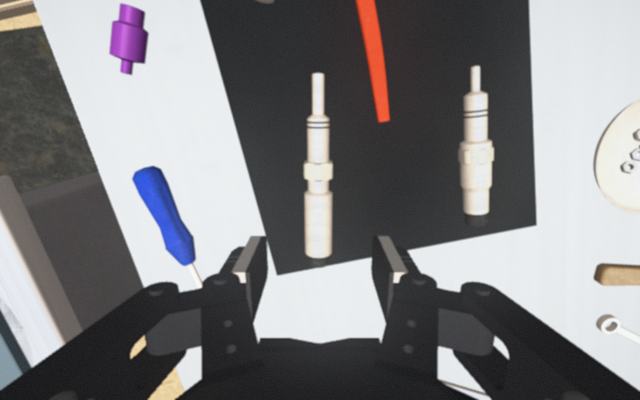

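Wrist view: injector_2 tip at (317,73), barrel end (318,257), cap just below; injector_0 tip at (476,66), barrel end (477,214).

```bash
cat >> h.py <<'E'
def parts(c,z=16,box=None,thr=95):
    im=c['img']; hsv=cv2.cvtColor(im,cv2.COLOR_BGR2HSV)
    m=((hsv[...,2]>thr)&(hsv[...,1]<110)).astype(np.uint8)*255
    n,l,s,ce=cv2.connectedComponentsWithStats(m); out=[]
    for i in range(1,n):
        x,y,w,h,a=s[i]
        if a<250 or a>9000 or (box and not(box[0]<ce[i][0]<box[2] and box[1]<ce[i][1]<box[3])): continue
        v,u=np.where(l==i); P=np.array([ray(c,q,b,z)[:2] for q,b in zip(u,v)])
        mu=P.mean(0); W,V=np.linalg.eigh(np.cov(P.T)); ax=V[:,1]*np.sign(V[1,1]); t=(P-mu)@ax
        print(ce[i].round(),a,'mu',mu.round(1),'tail',(mu+ax*t.min()).round(1),'tip',(mu+ax*t.max()).round(1),'L',np.ptp(t).round(1),'yaw',np.arctan2(ax[1],ax[0]).round(3))
        out.append((mu,ax,t.min(),t.max()))
    return out
E
python3 -c "
from h import *
c=load('w1'); parts(c,16,(280,60,520,260))"
```

```text
[476. 150.] 3742 mu [602.2 100.9] tail [599.   40.9] tip [606. 171.] L 130.3 yaw 1.517
[318. 177.] 4307 mu [462.8 103. ] tail [447.8  27.3] tip [480.1 190.3] L 166.2 yaw 1.375
[393. 259.] 549 mu [518.   12.4] tail [522.8 -12.9] tip [512.9  39.3] L 53.2 yaw 1.759
```

```bash
python3 -c "
from h import *
go(461.4,96.1,40,1.375)
go(461.4,96.1,13,1.375)"
```

```text
time 1.53 tcp [460.7  97.9 150.1] rpy [-3.140e+00 -1.000e-03  1.378e+00] q [-0.03  0.19  1.83  0.    1.12  0.16] w 49.6 F [-0.9  0.5  0.2]
DELTA [-0.0013 -0.0006  0.0027] [-0.0017  0.0011  0.1101]
time 1.53 tcp [460.7  97.9 150.1] rpy [-3.140e+00 -1.000e-03  1.378e+00] q [-0.03  0.19  1.83  0.    1.12  0.16] w 49.6 F [-0.9  0.5  0.2]
DELTA [-0.0013 -0.0006  0.0027] [-0.0017  0.0012  0.1371]
```

```bash
python3 -m pendant '[0,0,0,0,0,0.04,0.05, 0,0,0,0,0,0.08,0.05, 0,0,0,0,0,0.11,0.05, 0,0,0,0,0,0.11,0.05, 0,0,0,0,0,0.11,0.05]'
python3 -c "
from h import *
go(461.4,96.1,13,1.375)"
```

```text
time: 1.95
tcp_pos: [459.3, 98.8, 39.9]
orientation: [-3.138, 0.0, 1.38]
wrist_force: [1.0, -1.0, 1.1]
gripper_width: 49.9
time 1.95 tcp [459.3  98.8  39.9] rpy [-3.138  0.     1.38 ] q [-0.03  0.35  1.96  0.    0.84  0.16] w 49.9 F [ 1.  -1.   1.1]
DELTA [-0.0037  0.0003  0.005 ] [-0.0022  0.0027  0.0268]
```

```bash
python3 -m pendant '[0,0,-0.004,-0.002,0.002,0.014,0.05, 0,0,-0.004,-0.002,0.002,0.027,0.05, 0,0,-0.004,-0.002,0.002,0.027,0.05, 0,0,-0.004,-0.002,0.002,0.027,0.05]'
python3 -c "
from h import *
go(461.4,96.1,13,1.375); c=shot('wrist','w2'); go(461.4,96.1,13,1.375)"
```

```text
time: 2.28
tcp_pos: [463.6, 95.4, 15.1]
orientation: [3.139, -0.0, 1.382]
wrist_force: [0.1, 0.5, 1.0]
gripper_width: 49.9
time 2.28 tcp [463.6  95.4  15.1] rpy [ 3.139 -0.     1.382] q [-0.03  0.39  1.97  0.    0.77  0.16] w 49.9 F [0.1 0.5 1. ]
DELTA [ 0.0022 -0.0005  0.0071] [ 0.0003 -0.0023  0.0021]
time 2.33 tcp [463.8  95.2  15.3] rpy [ 3.139e+00 -1.000e-03  1.382e+00] q [-0.03  0.39  1.97  0.    0.77  0.15] w 50.1 F [-0.7  1.3 -0.9]
DELTA [ 0.0029 -0.0006  0.007 ] [ 0.0004 -0.0026  0.0023]
```

View pics/w2.png

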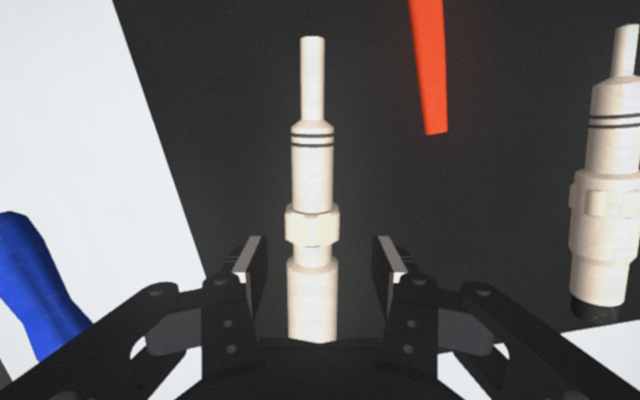

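Fingers straddle the barrel (part axis at column 312, fingers' mid ~317): about 2 mm to the side, which closing evens out. Re-estimating from this near view.

```bash
python3 -c "
from h import *
c=load('w2'); 
a=ray(c,312.5,37,16);b=ray(c,312.5,250,16); print(a,b, np.linalg.norm(a-b), np.arctan2(*(a-b)[1::-1]))
print(c['origin'],c['orientation'])"
```

```text
[480.46945199 189.10224358  16.        ] [462.24909618  96.56418078  16.        ] 94.3147625362845 1.3763873496551677
[477.81217048 161.70687513 157.94466137] [ 2.87172560e+00 -1.19395626e-03 -1.88845908e-01]
```

```bash
python3 -m pendant '[0,0,0.005,0,-0.002,0.002,0.05, 0,0,0.005,0,-0.002,0.002,0.05, 0,0,0.005,0,-0.002,0.002,0, 0,0,0.005,0,-0.002,0.002,0, 0,0,0.005,0,-0.002,0.002,0, 0,0,0.005,0,-0.002,0.002,0, 0,0,0.005,0,-0.002,0.002,0, 0,0,0.005,0,-0.002,0.002,0]' 60
python3 -c "
from h import *
go(461.4,96.1,13,1.375)"
```

```text
time: 3.0
tcp_pos: [460.9, 95.0, 11.9]
orientation: [3.141, -0.0, 1.376]
wrist_force: [-0.9, -0.0, 6.0]
gripper_width: 17.4
time 3.0 tcp [460.9  95.   11.9] rpy [ 3.141 -0.     1.376] q [-0.03  0.39  1.98  0.    0.76  0.16] w 17.4 F [-0.9 -0.   6. ]
DELTA [ 0.0005 -0.0001  0.0007] [ 0.0012  0.0003 -0.0011]
```

```bash
python3 -m pendant '[0,0,0,0,0,-0.02,0, 0,0,0,0,0,-0.06,0, 0,0,0,0,0,-0.1,0, 0,0,0,0,0,-0.14,0, 0,0,0,0,0,-0.14,0, 0,0,0,0,0,-0.14,0]'
python3 -c "
from h import *
go(603,-226,150,.889)"
```

```text
time: 3.5
tcp_pos: [462.2, 94.9, 153.4]
orientation: [3.136, -0.001, 1.376]
wrist_force: [0.2, -0.0, -3.6]
gripper_width: 17.7
time 3.5 tcp [462.2  94.9 153.4] rpy [ 3.136e+00 -1.000e-03  1.376e+00] q [-0.03  0.19  1.83 -0.    1.12  0.16] w 17.7 F [ 0.2 -0.  -3.6]
DELTA [ 0.005  -0.0021  0.4868] [-0.2875  0.2003  0.0043]
```

```bash
python3 -m pendant '[0,0,0.487,-0.287,0.2,0.003,0, 0,0,0.487,-0.287,0.2,0.003,0, 0,0,0.487,-0.287,0.2,0.003,0, 0,0,0.487,-0.287,0.2,0.003,0, 0,0,0.487,-0.287,0.2,0.003,0, 0,0,0.487,-0.287,0.2,0.003,0, 0,0,0.487,-0.287,0.2,0.003,0, 0,0,0.487,-0.287,0.2,0.003,0, 0,0,0.487,-0.287,0.2,0.003,0, 0,0,0.487,-0.287,0.2,0.003,0]'
python3 -m pendant '[0,0,0,0,0,0,0, 0,0,0,0,0,0,0, 0,0,0,0,0,0,0]'
python3 -c "
from h import *
c=shot('wrist','w3'); c=shot('side','s3');go(603,-226,150,.889)"
```

```text
time: 4.33
tcp_pos: [600.9, -229.7, 144.5]
orientation: [-3.139, 0.002, 0.884]
wrist_force: [-0.0, 0.9, -2.0]
gripper_width: 17.9
time: 4.58
tcp_pos: [600.2, -223.6, 147.0]
orientation: [-3.138, 0.0, 0.89]
wrist_force: [-0.7, 0.2, -2.2]
gripper_width: 17.6
time 4.68 tcp [ 600.8 -223.8  148. ] rpy [-3.14  0.    0.89] q [-0.53  0.48  1.41  0.    1.25  0.15] w 17.6 F [ 1.   1.  -2.2]
DELTA [-0.0011  0.      0.0012] [-0.0003  0.0031 -0.002 ]
```

View pics/w3.png

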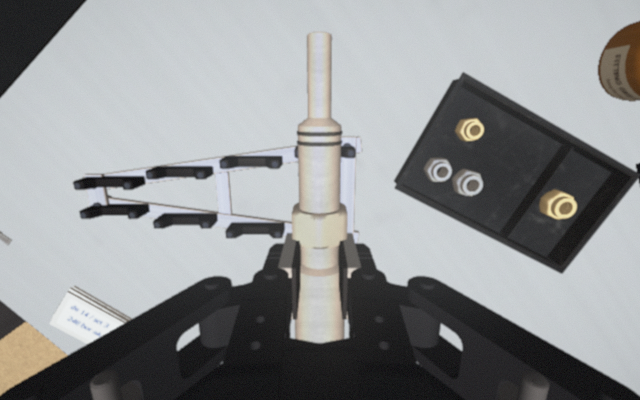

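Wrist view: injector_2 held straight (column 319); saddles of seat 1 at (110,183)/(114,211), seat 2 (180,173)/(186,221), seat 3 (252,161)/(257,230).

```bash
python3 - <<'E'
from h import *
c=load('w3'); g=cv2.cvtColor(c['img'],cv2.COLOR_BGR2GRAY)
m=(g<75).astype(np.uint8); m[:, :60]=0
n,l,s,ce=cv2.connectedComponentsWithStats(m)
pts=[]
for i in range(1,n):
    x,y,w,h,a=s[i]
    if a>150 and x<290 and 140<y<250 and w<90:
        # left/right extremes of saddle centre at top height
        p=ray(c,ce[i][0],ce[i][1],28)[:2]; pts.append(p); print(s[i],ce[i].round(1),p.round(1))
P=sorted(pts,key=lambda p:p[0]+(-p[1]))
ex=np.array([np.cos(-.68),np.sin(-.68)])
P=np.array(sorted(pts,key=lambda p:p@ex)); M=[(P[i]+P[i+1])/2 for i in (0,2,4)]; print(np.round(M,1))
d=M[2]-M[0]; yw=np.arctan2(d[1],d[0]); u=d/np.linalg.norm(d); ctr=np.mean(M,0); print('yaw',yw,np.linalg.norm(d))
for k,o in zip((1,2,3,4),(-62,0,62,124)): print(k,(ctr+u*o).round(1))
for i in (0,2,4): dd=P[i+1]-P[i]; print(np.linalg.norm(dd),np.arctan2(dd[1],dd[0]))
E
```

```text
[221 156  61  12 496] [250.7 161. ] [ 572.8 -168.7]
[147 167  65  11 577] [179.6 171.4] [ 520.5 -137.7]
[ 74 176  71  13 641] [109.7 181.8] [ 468.  -106.8]
[ 81 204  68  14 659] [115.3 210. ] [ 452.6 -126.6]
[154 214  63  14 624] [185.8 219.1] [ 494.2 -170.9]
[227 223  57  14 563] [255.2 228.5] [ 535.5 -215.5]
[[ 460.3 -116.7]
 [ 507.4 -154.3]
 [ 554.2 -192.1]]
yaw -0.6771019615227943 120.40789721670104
1 [ 459.  -115.5]
2 [ 507.3 -154.4]
3 [ 555.6 -193.2]
4 [ 603.9 -232.1]
25.04082633351659 -2.234441840798817
42.36235559541334 -2.2409878201877413
59.83283988383118 -2.2435953710469443
```

```bash
python3 - <<'E'
from h import *
for f,t,y in (('wrist0',(222.9,502.4,230.6),2.724),('w1',(460.7,97.9,150.1),1.378),('w2',(463.8,95.2,15.3),1.382),('w3',(600.8,-223.8,148),.89)):
    c=load(f); T=R.from_euler('xyz',[np.pi,0,y]).as_matrix(); print(f,(T.T@(np.array(c['origin'])-t)).round(1), R.from_matrix(T.T@rot(c['orientation'])).as_rotvec().round(3))
c=load('w3'); print('tip proj',proj(c,[661.2,-149.2,152]))
s=load('s3'); print(proj(s,[661.2,-149.2,152]),proj(s,[603,-226,22]))
im=s['img'][110:230,180:340]; cv2.imwrite('pics/s3c.png',cv2.resize(im,None,fx=5,fy=5,interpolation=cv2.INTER_CUBIC))
E
```

```text
wrist0 [  66.     0.6 -142.8] [-0.211 -0.213  1.561]
w1 [  67.     3.  -142.6] [-0.21  -0.214  1.562]
w2 [  68.     1.3 -142.6] [-0.213 -0.211  1.561]
w3 [  68.6    1.5 -141.7] [-0.209 -0.216  1.56 ]
tip proj (np.float64(316.8768424023654), np.float64(34.25959725048335))
(np.float64(211.28816342468008), np.float64(177.5334775504135)) (np.float64(221.82363721070283), np.float64(173.9187151598124))
```

View pics/s3c.png

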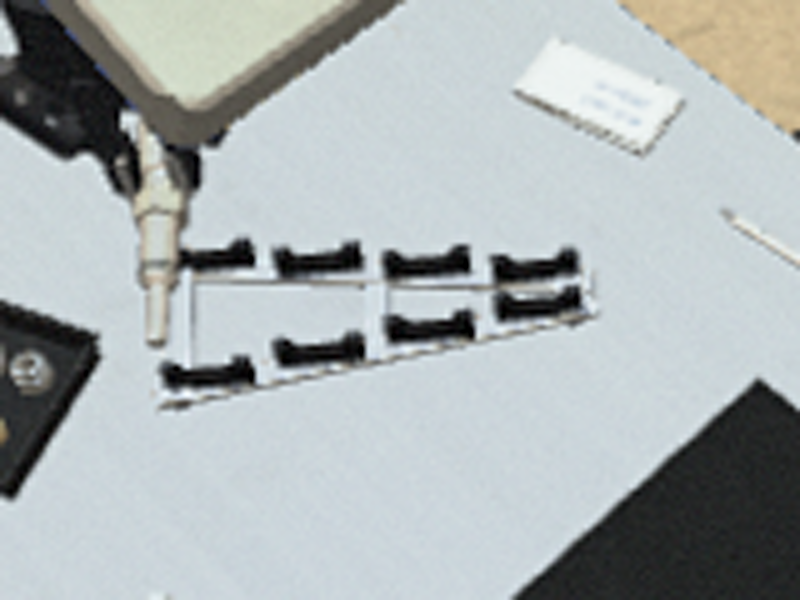

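```bash
python3 - <<'E'
from h import *
def cents(c,thr,box,amin,amax):
    g=cv2.cvtColor(c['img'],cv2.COLOR_BGR2GRAY); m=(g<thr).astype(np.uint8)
    n,l,s,ce=cv2.connectedComponentsWithStats(m)
    return [ce[i] for i in range(1,n) if amin<s[i,4]<amax and box[0]<ce[i][0]<box[2] and box[1]<ce[i][1]<box[3]]
for f,a in (('w3',(75,(70,140,285,250),150,900)),('side0',(75,(205,150,302,195),30,300))):
    c=load(f); C=cents(c,*a); print(f,len(C))
    for z in (18,22,26):
        P=np.array([ray(c,*q,z)[:2] for q in C]); ex=np.array([np.cos(-.68),np.sin(-.68)])
        P=P[np.argsort(P@ex)]; M=(P[0::2]+P[1::2])/2; d=M[-1]-M[0]; u=d/np.linalg.norm(d)
        sep=[np.linalg.norm(P[i+1]-P[i]).round(1) for i in range(0,len(P),2)]
        k=np.arange(len(M)); ctr=M.mean(0)
        print(z,'yaw',np.arctan2(d[1],d[0]).round(4),'sp',(np.linalg.norm(d)/k[-1]).round(2),sep,[(ctr+u*62*(j-k.mean())).round(1).tolist() for j in range(4)])
E
```

```text
w3 6
18 yaw -0.6771 sp 62.5 [np.float64(26.0), np.float64(44.0), np.float64(62.1)] [[453.7, -114.9], [502.0, -153.7], [550.3, -192.6], [598.7, -231.4]]
22 yaw -0.6771 sp 61.58 [np.float64(25.6), np.float64(43.3), np.float64(61.2)] [[455.8, -115.2], [504.1, -154.0], [552.4, -192.8], [600.8, -231.7]]
26 yaw -0.6771 sp 60.66 [np.float64(25.2), np.float64(42.7), np.float64(60.3)] [[457.9, -115.4], [506.2, -154.3], [554.5, -193.1], [602.9, -232.0]]
side0 8
18 yaw -0.6815 sp 61.32 [np.float64(25.8), np.float64(44.0), np.float64(61.4), np.float64(80.6)] [[455.9, -115.7], [504.0, -154.7], [552.2, -193.8], [600.3, -232.8]]
22 yaw -0.6815 sp 61.06 [np.float64(25.7), np.float64(43.8), np.float64(61.2), np.float64(80.2)] [[457.2, -113.2], [505.4, -152.3], [553.5, -191.3], [601.7, -230.4]]
26 yaw -0.6815 sp 60.81 [np.float64(25.6), np.float64(43.6), np.float64(60.9), np.float64(79.9)] [[458.6, -110.8], [506.7, -149.8], [554.9, -188.9], [603.0, -228.0]]
```

Both views agree at z≈20: seat4 ≈ (600.5,-231.5), seat3 (552.5,-192.8), seat2 (504.2,-154), seat1 (456,-115), part yaw 0.892. The s3 crop shows the held part over seat 4, tip at (155,343) as predicted.

```bash
python3 -c "
from h import *
go(600.5,-231.5,65,.892)"
```

```text
time 4.68 tcp [ 600.8 -223.8  148. ] rpy [-3.14  0.    0.89] q [-0.53  0.48  1.41  0.    1.25  0.15] w 17.6 F [ 1.   1.  -2.2]
DELTA [-0.0011  0.     -0.0018] [-0.0062  0.0047  0.083 ]
```

```bash
python3 -m pendant '[0,0,0,-0.006,0.005,0.03,0, 0,0,0,-0.006,0.005,0.06,0, 0,0,0,-0.006,0.005,0.083,0, 0,0,0,-0.006,0.005,0.083,0, 0,0,0,-0.006,0.005,0.083,0, 0,0,0,-0.006,0.005,0.083,0]'
python3 -c "
from h import *
go(600.5,-231.5,65,.892); c=shot('wrist','w4'); go(600.5,-231.5,31,.892)"
```

```text
time: 5.18
tcp_pos: [602.3, -233.1, 67.0]
orientation: [3.139, -0.0, 0.89]
wrist_force: [0.2, -0.7, -1.1]
gripper_width: 17.2
time 5.18 tcp [ 602.3 -233.1   67. ] rpy [ 3.139 -0.     0.89 ] q [-0.54  0.57  1.49  0.    1.08  0.14] w 17.2 F [ 0.2 -0.7 -1.1]
DELTA [ 0.0024 -0.0004 -0.0024] [ 0.0001 -0.0024  0.002 ]
time 5.23 tcp [ 602.8 -233.5   67.7] rpy [ 3.138e+00 -1.000e-03  8.890e-01] q [-0.54  0.57  1.49 -0.    1.08  0.14] w 17.7 F [-0.6 -0.6 -2.2]
DELTA [ 0.0038 -0.0005 -0.0026] [ 0.0001 -0.0031  0.0367]
```

View pics/w4.png

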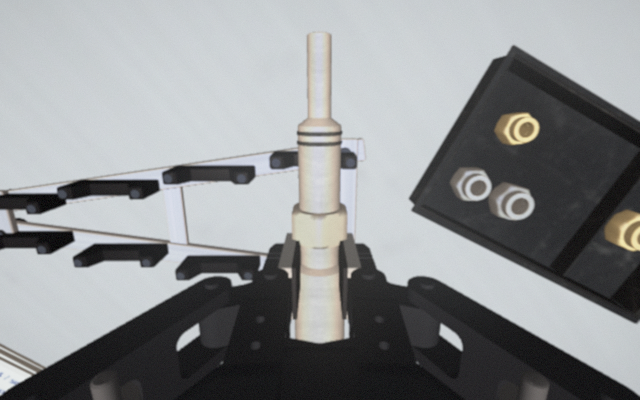

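Seat 4's front saddle spans columns 271–357 (centre 314) with the part at 319: a −3 mm side shift, agreeing with the measured pose.

```bash
python3 -c "
from h import *
c=load('w4')
for z in (18,20,22,24):
  a=ray(c,209,174,z);b=ray(c,218,267,z);f=ray(c,314,160,z); print(z,((a+b)/2).round(1)[:2],np.linalg.norm(a-b).round(1), (f-40*np.array([np.cos(.892),np.sin(.892),0])).round(1)[:2])"
python3 -m pendant '[0.003,0,0,0,-0.003,0.012,0, 0.003,0,0,0,-0.003,0.024,0, 0.003,0,0,0,-0.003,0.03,0, 0.003,0,0,0,-0.003,0.03,0, 0.003,0,0,0,-0.003,0.03,0, 0.003,0,0,0,-0.003,0.03,0]'
python3 -c "
from h import *
go(600.5,-231.5,31,.892)"
```

```text
18 [ 549.4 -193.5] 63.1 [ 599.6 -234. ]
20 [ 550.5 -193.4] 62.5 [ 599.9 -233.8]
22 [ 551.5 -193.3] 61.8 [ 600.1 -233.5]
24 [ 552.5 -193.1] 61.2 [ 600.3 -233.3]
time: 5.73
tcp_pos: [599.1, -231.3, 35.3]
orientation: [-3.139, 0.0, 0.889]
wrist_force: [0.7, 0.2, -2.3]
gripper_width: 17.7
time 5.73 tcp [ 599.1 -231.3   35.3] rpy [-3.139  0.     0.889] q [-0.54  0.6   1.52  0.    1.03  0.14] w 17.7 F [ 0.7  0.2 -2.3]
DELTA [-0.0029  0.     -0.0033] [0.0008 0.0012 0.0043]
```

```bash
python3 -m pendant '[-0.001,0,0,0,0.001,0.002,0, -0.001,0,0,0,0.001,0.003,0, -0.001,0,0,0,0.001,0.004,0, -0.001,0,0,0,0.001,0.004,0]'
python3 -c "
from h import *
go(600.3,-232,31,.892)"
```

```text
time: 6.07
tcp_pos: [599.7, -231.8, 31.2]
orientation: [-3.14, 0.0, 0.889]
wrist_force: [0.1, -0.1, -2.6]
gripper_width: 17.4
time 6.07 tcp [ 599.7 -231.8   31.2] rpy [-3.14   0.     0.889] q [-0.54  0.61  1.52  0.    1.02  0.14] w 17.4 F [ 0.1 -0.1 -2.6]
DELTA [-0.0021  0.     -0.0032] [0.0002 0.0005 0.0002]
```

Still no contact; down 1 mm at a time.

```bash
python3 -m pendant '[0,0,0,0,0,0.001,0, 0,0,0,0,0,0.001,0]'; python3 -m pendant '[0,0,0,0,0,0.001,0, 0,0,0,0,0,0.001,0]'
```

```text
time: 6.23
tcp_pos: [599.8, -231.9, 30.9]
orientation: [-3.14, 0.0, 0.889]
wrist_force: [-0.6, 1.4, 1.8]
gripper_width: 17.1
time: 6.4
tcp_pos: [599.9, -231.9, 30.9]
orientation: [-3.14, 0.0, 0.889]
wrist_force: [-4.6, 1.5, 8.1]
gripper_width: 17.8
```

Seated (+8 N at 30.9). Release and lift.

```bash
python3 -m pendant '[0,0,0,0,0,0,0.045, 0,0,0,0,0,0,0.045, 0,0,0,0,0,0,0.045, 0,0,0,0,0,0,0.045, 0,0,0,0,0,-0.01,0.045, 0,0,0,0,0,-0.04,0.045, 0,0,0,0,0,-0.08,0.045, 0,0,0,0,0,-0.12,0.045, 0,0,0,0,0,-0.12,0.045]'
python3 -c "
from h import *
c=shot('wrist','w5'); go(601.9,94.6,150,1.517)
im=c['img'][20:320,60:460]; cv2.imwrite('pics/w5c.png',cv2.resize(im,None,fx=2,fy=2))"
```

```text
time: 7.15
tcp_pos: [604.4, -234.5, 159.4]
orientation: [3.128, -0.002, 0.889]
wrist_force: [0.9, -0.8, 1.4]
gripper_width: 45.0
time 7.2 tcp [ 603.1 -233.8  155.9] rpy [ 3.132e+00 -2.000e-03  8.890e-01] q [-0.54  0.48  1.4   0.    1.25  0.14] w 45.4 F [ 0.9  0.4 -0.9]
DELTA [ 0.0098  0.0014 -0.6281] [ 0.2542 -0.208   0.0043]
```

View pics/w5c.png

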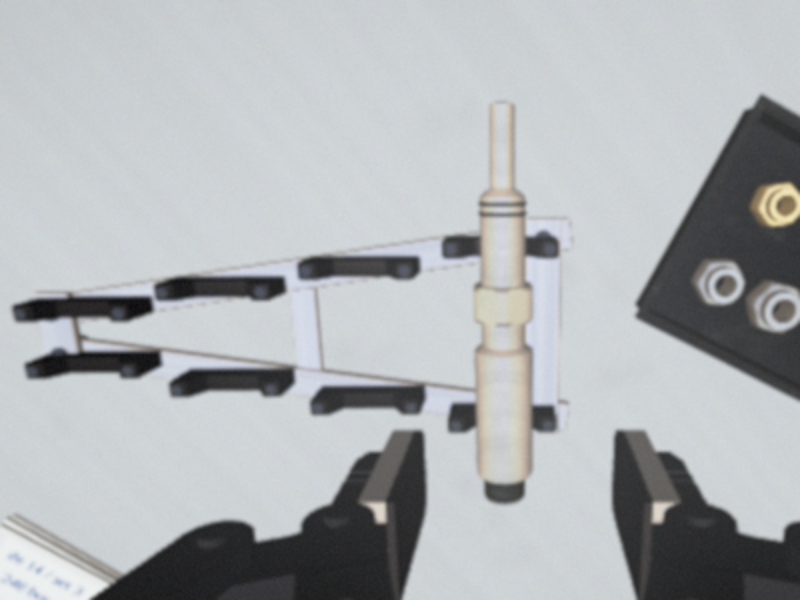

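injector_2 lies straight in both notches of seat 4 (saddle rows 245/417 in the crop, tip at 101, cap end 501). Numeric check of its centring while planning the next move.

```bash
python3 - <<'E'
from h import *
c=load('w5'); f=lambda u,v,z: ray(c,60+u/2,20+v/2,z)
ax=np.array([np.cos(.892),np.sin(.892)])
tip=f(502,101,35)[:2]; tail=f(504,495,33)[:2]
print('L',np.linalg.norm(tip-tail),'barrel along',(tip@ax-96).round(1),((tip+tail)/2@ax-10).round(1), 'lat', np.cross(ax,(tip+tail)/2))
for z in (20,24,28): 
  a=f(500,246,z)[:2];b=f(503,417,z)[:2]; print(z,'sep',np.linalg.norm(a-b),'seat along',(a+b)/2@ax,np.cross(ax,(a+b)/2))
for nm,p,q in (('3',(359,266),(367,399)),('2',(221,287),(232,381)),('1',(82,308),(92,364))):
  for z in (20,24):
    a=f(*p,z)[:2];b=f(*q,z)[:2]; print(nm,z,np.linalg.norm(a-b).round(1),((a+b)/2).round(1),'along',((a+b)/2@ax).round(1))
E
```

```text
L 172.31638078938323 barrel along 197.4 197.2 lat -614.1200904394339
20 sep 80.31356686148014 seat along 195.07740937052176 -613.1549055965338
24 sep 79.17595836604234 seat along 196.07383379890805 -613.217161449369
28 sep 78.03834987060458 seat along 197.07025822729432 -613.2794173022041
3 20 62.3 [ 551.  -193.2] along 195.6
3 24 61.4 [ 552.4 -193. ] along 196.6
2 20 44.0 [ 503.  -154.3] along 195.7
2 24 43.3 [ 505.  -154.7] along 196.7
1 20 26.2 [ 453.8 -115. ] along 195.5
1 24 25.8 [ 456.6 -115.9] along 196.5<stdin>:5: DeprecationWarning: Arrays of 2-dimensional vectors are deprecated. Use arrays of 3-dimensional vectors instead. (deprecated in NumPy 2.0)
<stdin>:7: DeprecationWarning: Arrays of 2-dimensional vectors are deprecated. Use arrays of 3-dimensional vectors instead. (deprecated in NumPy 2.0)
```

```bash
python3 -m pendant '[0,0,-0.628,0.254,-0.208,0.004,0.05, 0,0,-0.628,0.254,-0.208,0.004,0.05, 0,0,-0.628,0.254,-0.208,0.004,0.05, 0,0,-0.628,0.254,-0.208,0.004,0.05, 0,0,-0.628,0.254,-0.208,0.004,0.05, 0,0,-0.628,0.254,-0.208,0.004,0.05, 0,0,-0.628,0.254,-0.208,0.004,0.05, 0,0,-0.628,0.254,-0.208,0.004,0.05, 0,0,-0.628,0.254,-0.208,0.004,0.05, 0,0,-0.628,0.254,-0.208,0.004,0.05]'
python3 -m pendant '[0,0,0,0,0,0,0.05, 0,0,0,0,0,0,0.05, 0,0,0,0,0,0,0.05]'
python3 -c "
from h import *
c=shot('wrist','w6'); parts(c,16,(280,40,640,260)); go(601.9,94.6,40,1.517)"
```

```text
time: 8.03
tcp_pos: [597.7, 98.6, 145.1]
orientation: [-3.139, -0.001, 1.521]
wrist_force: [0.1, -0.4, 0.6]
gripper_width: 49.7
time: 8.28
tcp_pos: [598.7, 94.7, 145.5]
orientation: [-3.14, -0.001, 1.515]
wrist_force: [-0.3, 0.1, -0.8]
gripper_width: 50.3
[321. 178.] 3283 mu [601.8 100.9] tail [598.2  40.9] tip [606.  170.7] L 130.0 yaw 1.51
time 8.33 tcp [598.7  94.7 145.6] rpy [-3.140e+00 -1.000e-03  1.515e+00] q [-0.03  0.43  1.51  0.    1.21  0.03] w 49.8 F [0.  0.1 0.5]
DELTA [-0.0018 -0.001  -0.0024] [-0.      0.0033  0.1056]
```

injector_2 is centred within ~2 mm. On to injector_0.

```bash
python3 -m pendant '[0,0,0,0,0.003,0.04,0.05, 0,0,0,0,0.003,0.08,0.05, 0,0,0,0,0.003,0.105,0.05, 0,0,0,0,0.003,0.105,0.05, 0,0,0,0,0.003,0.105,0.05, 0,0,0,0,0.003,0.105,0.05]'
python3 -c "
from h import *
go(601.6,94.3,13,1.513)"
```

```text
time: 8.83
tcp_pos: [602.9, 95.6, 42.3]
orientation: [3.141, -0.001, 1.516]
wrist_force: [0.5, -0.2, 1.2]
gripper_width: 50.2
time 8.83 tcp [602.9  95.6  42.3] rpy [ 3.141e+00 -1.000e-03  1.516e+00] q [-0.03  0.54  1.61  0.    0.99  0.03] w 50.2 F [ 0.5 -0.2  1.2]
DELTA [ 0.0008 -0.0012  0.0028] [-0.0014 -0.0012  0.0293]
```

```bash
python3 -m pendant '[0,0,0,-0.001,-0.001,0.015,0.05, 0,0,0,-0.001,-0.001,0.028,0.05, 0,0,0,-0.001,-0.001,0.028,0.05, 0,0,0,-0.001,-0.001,0.028,0.05, 0,0,0,-0.001,-0.001,0.028,0.05]'
python3 -c "
from h import *
go(601.6,94.3,13,1.513)"
```

```text
time: 9.25
tcp_pos: [601.9, 95.3, 14.8]
orientation: [3.14, -0.001, 1.517]
wrist_force: [0.4, 0.2, 0.7]
gripper_width: 49.9
time 9.25 tcp [601.9  95.3  14.8] rpy [ 3.140e+00 -1.000e-03  1.517e+00] q [-0.03  0.58  1.63  0.    0.93  0.03] w 49.9 F [0.4 0.2 0.7]
DELTA [ 0.0018 -0.0013  0.0037] [-0.001  -0.0002  0.0018]
```

Close, and lift.

```bash
python3 -m pendant '[0,0,0,-0.001,0,0.001,0.03, 0,0,0,-0.001,0,0.001,0, 0,0,0,-0.001,0,0.001,0, 0,0,0,-0.001,0,0.001,0, 0,0,0,-0.001,0,0.001,0, 0,0,0,-0.001,0,0.001,0, 0,0,0,-0.001,0,0.001,0]' 60
python3 -m pendant '[0,0,0,0,0,-0.02,0, 0,0,0,0,0,-0.06,0, 0,0,0,0,0,-0.09,0, 0,0,0,0,0,-0.09,0, 0,0,0,0,0,-0.09,0]'
python3 -c "
from h import *
go(551.8,-193.1,100,.892)"
```

```text
time: 9.83
tcp_pos: [600.9, 94.3, 12.8]
orientation: [3.142, -0.001, 1.517]
wrist_force: [-1.3, -0.7, 5.6]
gripper_width: 17.5
time: 10.25
tcp_pos: [601.7, 94.3, 103.7]
orientation: [3.139, -0.001, 1.517]
wrist_force: [0.2, -0.6, -2.9]
gripper_width: 17.3
time 10.25 tcp [601.7  94.3 103.7] rpy [ 3.139e+00 -1.000e-03  1.517e+00] q [-0.03  0.47  1.56  0.    1.11  0.03] w 17.3 F [ 0.2 -0.6 -2.9]
DELTA [ 0.0023 -0.0021  0.6249] [-0.2897 -0.0344  0.0032]
```

```bash
python3 -m pendant '[0.002,0,0.625,-0.29,-0.034,0.003,0, 0.002,0,0.625,-0.29,-0.034,0.003,0, 0.002,0,0.625,-0.29,-0.034,0.003,0, 0.002,0,0.625,-0.29,-0.034,0.003,0, 0.002,0,0.625,-0.29,-0.034,0.003,0, 0.002,0,0.625,-0.29,-0.034,0.003,0, 0.002,0,0.625,-0.29,-0.034,0.003,0, 0.002,0,0.625,-0.29,-0.034,0.003,0, 0.002,0,0.625,-0.29,-0.034,0.003,0, 0.002,0,0.625,-0.29,-0.034,0.003,0]'
python3 -m pendant '[0,0,0,0,0,0,0, 0,0,0,0,0,0,0, 0,0,0,0,0,0,0]'
python3 -c "
from h import *
go(551.8,-193.1,60,.892)"
```

```text
time: 11.08
tcp_pos: [549.5, -193.0, 96.6]
orientation: [-3.134, 0.001, 0.89]
wrist_force: [0.0, 0.4, -1.4]
gripper_width: 17.3
time: 11.33
tcp_pos: [550.9, -191.9, 98.1]
orientation: [-3.137, 0.001, 0.894]
wrist_force: [0.2, 0.3, -1.5]
gripper_width: 17.1
time 11.33 tcp [ 550.9 -191.9   98.1] rpy [-3.137e+00  1.000e-03  8.940e-01] q [-0.53  0.44  1.62  0.    1.09  0.15] w 17.1 F [ 0.2  0.3 -1.5]
DELTA [-0.0046  0.0006  0.0019] [-0.0004  0.0016  0.0381]
```

```bash
python3 -m pendant '[-0.002,0,0,0,0.002,0.02,0, -0.002,0,0,0,0.002,0.04,0, -0.002,0,0,0,0.002,0.052,0, -0.002,0,0,0,0.002,0.052,0, -0.002,0,0,0,0.002,0.052,0, -0.002,0,0,0,0.002,0.052,0]'
python3 -c "
from h import *
c=shot('wrist','w7'); go(551.8,-193.1,33,.892)
cv2.imwrite('pics/w7c.png',c['img'][:340])"
```

```text
time: 11.83
tcp_pos: [552.9, -194.4, 47.3]
orientation: [-3.141, 0.0, 0.893]
wrist_force: [-0.2, 0.2, -1.9]
gripper_width: 17.3
time 11.88 tcp [ 553.1 -194.7   47.6] rpy [3.141 0.    0.893] q [-0.53  0.5   1.66 -0.    0.98  0.15] w 17.0 F [-0.2 -0.6 -1.9]
DELTA [0.0003 0.0003 0.0006] [ 0.0004 -0.002   0.0146]
```

View pics/w7c.png

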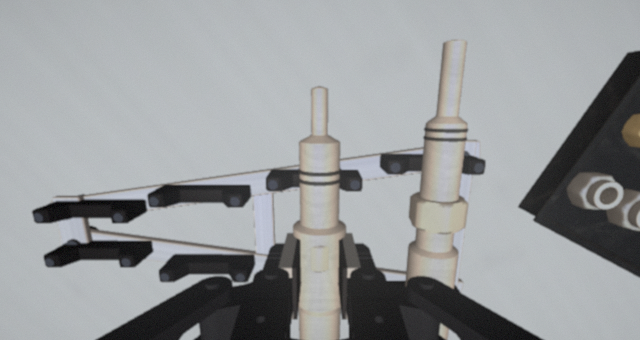

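Seat 3's front saddle spans 267–361 (centre 314), part at 319: −2 mm side shift, agreeing with the pose.

```bash
python3 -m pendant '[0,0,0,0,-0.002,0.006,0, 0,0,0,0,-0.002,0.012,0, 0,0,0,0,-0.002,0.013,0, 0,0,0,0,-0.002,0.013,0, 0,0,0,0,-0.002,0.013,0]'
python3 -c "
from h import *
go(551.8,-193.1,32,.892)"
```

```text
time: 12.3
tcp_pos: [550.5, -193.4, 33.3]
orientation: [-3.139, 0.001, 0.892]
wrist_force: [-0.0, 0.8, -1.0]
gripper_width: 17.2
time 12.3 tcp [ 550.5 -193.4   33.3] rpy [-3.139e+00  1.000e-03  8.920e-01] q [-0.53  0.52  1.68 -0.    0.95  0.15] w 17.2 F [-0.   0.8 -1. ]
DELTA [-0.0022  0.0007 -0.0003] [0.001  0.0008 0.0013]
```

```bash
for i in 1; do python3 -m pendant '[0,0,0,0.001,0,0.001,0, 0,0,0,0.001,0,0.001,0]'; done; python3 -m pendant '[0,0,0,0,0,0.001,0, 0,0,0,0,0,0.001,0]'
```

```text
time: 12.47
tcp_pos: [551.4, -192.6, 32.4]
orientation: [-3.14, 0.0, 0.892]
wrist_force: [-0.1, 0.5, -1.8]
gripper_width: 17.2
time: 12.63
tcp_pos: [551.4, -192.7, 31.9]
orientation: [-3.14, 0.001, 0.892]
wrist_force: [-0.8, 0.0, 1.4]
gripper_width: 17.3
```

```bash
python3 -m pendant '[0,0,0,0,0,0.0005,0, 0,0,0,0,0,0.0005,0, 0,0,0,0,0,0,0.04, 0,0,0,0,0,0,0.04, 0,0,0,0,0,0,0.04, 0,0,0,0,0,0,0.04, 0,0,0,0,0,-0.02,0.04, 0,0,0,0,0,-0.06,0.04, 0,0,0,0,0,-0.1,0.04, 0,0,0,0,0,-0.12,0.04]'
python3 -m pendant '[0,0,0,0,0,0,0.05, 0,0,0,0,0,0,0.05]'
python3 -c "
from h import *
c=shot('wrist','w8'); go(596,272,150,1.576)"
```

```text
time: 13.47
tcp_pos: [553.2, -193.6, 156.0]
orientation: [3.138, -0.0, 0.892]
wrist_force: [0.8, -1.0, 0.8]
gripper_width: 39.7
time: 13.63
tcp_pos: [552.2, -193.1, 152.9]
orientation: [3.14, 0.0, 0.892]
wrist_force: [0.3, 0.1, -0.8]
gripper_width: 50.3
time 13.68 tcp [ 551.2 -192.5  151.1] rpy [-3.14e+00  1.00e-03  8.92e-01] q [-0.53  0.38  1.56 -0.    1.2   0.15] w 49.9 F [-0.1 -0.1  0.1]
DELTA [-2.100e-03 -1.000e-04 -6.842e-01] [ 0.3896 -0.2568  0.0014]
```

```bash
python3 -m pendant '[0,0,-0.4,0.22,-0.145,0.001,0.05, 0,0,-0.4,0.22,-0.145,0.001,0.05, 0,0,-0.4,0.22,-0.145,0.001,0.05, 0,0,-0.4,0.22,-0.145,0.001,0.05, 0,0,-0.4,0.22,-0.145,0.001,0.05, 0,0,-0.4,0.22,-0.145,0.001,0.05, 0,0,-0.684,0.39,-0.257,0.001,0.05, 0,0,-0.684,0.39,-0.257,0.001,0.05, 0,0,-0.684,0.39,-0.257,0.001,0.05, 0,0,-0.684,0.39,-0.257,0.001,0.05]'
python3 -c "
from h import *
go(596,272,150,1.576)"
```

```text
time: 14.52
tcp_pos: [590.0, 223.9, 148.0]
orientation: [-3.135, 0.0, 1.578]
wrist_force: [0.4, 0.3, -0.1]
gripper_width: 50.3
time 14.52 tcp [590.  223.9 148. ] rpy [-3.135  0.     1.578] q [0.19 0.47 1.44 0.   1.24 0.18] w 50.3 F [ 0.4  0.3 -0.1]
DELTA [-0.0061  0.0001  0.002 ] [ 0.0481  0.0064 -0.002 ]
```

View pics/w8.png

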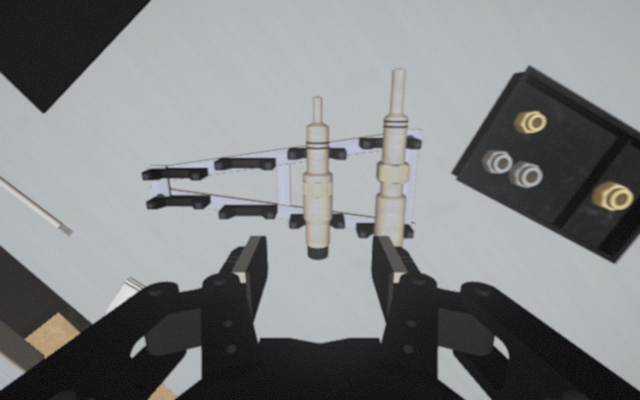

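Both long parts lie in their notches (injector_0 at column 317, injector_2 at 394), parallel. Continue to injector_1.

```bash
python3 -m pendant '[0,0,0,0.044,0.005,0,0.05, 0,0,0,0.044,0.005,0,0.05, 0,0,0,0.044,0.005,0,0.05, 0,0,0,0.044,0.005,0,0.05, 0,0,0,0.044,0.005,0,0.05, 0,0,0,0.044,0.005,0,0.05]'
python3 -c "
from h import *
c=shot('wrist','w9'); print(proj(c,[596,272,16])); parts(c,16,(200,60,440,260)); go(596,272,40,1.576)"
```

```text
time: 15.02
tcp_pos: [596.2, 264.3, 150.0]
orientation: [-3.138, -0.0, 1.574]
wrist_force: [-0.2, 0.2, -0.7]
gripper_width: 50.1
(np.float64(317.6633871210153), np.float64(176.82865526956806))
[318. 172.] 1890 mu [596.1 275.7] tail [596.4 239.1] tip [595.7 322. ] L 82.8 yaw 1.58
[245. 259.] 530 mu [526.8 191.4] tail [517.1 167.4] tip [537.2 216.9] L 53.4 yaw 1.186
time 15.07 tcp [596.3 264.3 150.3] rpy [-3.139 -0.     1.574] q [0.25 0.5  1.38 0.   1.27 0.24] w 50.0 F [-0.2  0.9  0.4]
DELTA [-0.0026 -0.0003 -0.0024] [ 0.0076 -0.      0.1104]
```

```bash
python3 -m pendant '[0,0,0,0.007,0,0.04,0.05, 0,0,0,0.007,0,0.08,0.05, 0,0,0,0.007,0,0.11,0.05, 0,0,0,0.007,0,0.11,0.05, 0,0,0,0.007,0,0.11,0.05, 0,0,0,0.007,0,0.11,0.05]'
python3 -c "
from h import *
go(596,272,14,1.578); c=shot('wrist','w10'); parts(c,16,(200,60,440,300)); go(596,272,14,1.578)"
```

```text
time: 15.57
tcp_pos: [597.6, 272.8, 42.7]
orientation: [3.141, -0.001, 1.575]
wrist_force: [0.9, -0.8, 0.6]
gripper_width: 50.3
time 15.57 tcp [597.6 272.8  42.7] rpy [ 3.141e+00 -1.000e-03  1.575e+00] q [0.26 0.61 1.48 0.   1.05 0.25] w 50.3 F [ 0.9 -0.8  0.6]
DELTA [ 0.0009 -0.0014 -0.0033] [-0.0008 -0.0017  0.0287]
[314. 226.] 4432 mu [596.3 274.9] tail [596.7 236.9] tip [595.9 321.9] L 85.1 yaw 1.58
[245. 259.] 543 mu [556.2 254.5] tail [550.2 239.8] tip [562.4 270. ] L 32.6 yaw 1.188
[393. 259.] 548 mu [642.7 254.8] tail [648.7 240.2] tip [636.3 270.3] L 32.6 yaw 1.959
time 15.62 tcp [598.2 273.1  43.6] rpy [ 3.139e+00 -2.000e-03  1.575e+00] q [0.26 0.61 1.48 0.   1.05 0.25] w 50.0 F [0.5 0.3 0.4]
DELTA [ 0.0027 -0.0019 -0.003 ] [-0.0012 -0.0023  0.0296]
```

```bash
python3 -m pendant '[0,0,-0.003,-0.001,-0.002,0.015,0.05, 0,0,-0.003,-0.001,-0.002,0.029,0.05, 0,0,-0.003,-0.001,-0.002,0.029,0.05, 0,0,-0.003,-0.001,-0.002,0.029,0.05, 0,0,-0.003,-0.001,-0.002,0.029,0.05]'
python3 -c "
from h import *
go(596.2,272.5,14,1.578)"
```

```text
time: 16.03
tcp_pos: [595.5, 272.5, 13.9]
orientation: [3.14, -0.002, 1.579]
wrist_force: [-0.2, -0.2, 0.9]
gripper_width: 49.9
time 16.03 tcp [595.5 272.5  13.9] rpy [ 3.140e+00 -2.000e-03  1.579e+00] q [0.26 0.64 1.5  0.   0.99 0.25] w 49.9 F [-0.2 -0.2  0.9]
DELTA [ 0.0016 -0.0016  0.0007] [-0.      0.0007 -0.0001]
```

```bash
python3 -m pendant '[0,0,0,0,0,0,0.03, 0,0,0,0,0,0,0, 0,0,0,0,0,0,0, 0,0,0,0,0,0,0, 0,0,0,0,0,0,0, 0,0,0,0,0,0,0, 0,0,0,0,0,0,0]' 60
python3 -m pendant '[0,0,0,0,0,-0.02,0, 0,0,0,0,0,-0.06,0, 0,0,0,0,0,-0.09,0, 0,0,0,0,0,-0.09,0, 0,0,0,0,0,-0.09,0]'
python3 -c "
from h import *
go(503.6,-154.3,105,.892)"
```

```text
time: 16.62
tcp_pos: [594.9, 272.4, 13.0]
orientation: [3.141, -0.001, 1.579]
wrist_force: [-0.4, -0.5, 5.7]
gripper_width: 17.3
time: 17.03
tcp_pos: [595.7, 272.5, 104.2]
orientation: [3.139, -0.002, 1.579]
wrist_force: [0.4, 0.3, -1.8]
gripper_width: 17.3
time 17.03 tcp [595.7 272.5 104.2] rpy [ 3.139e+00 -2.000e-03  1.579e+00] q [0.26 0.54 1.43 0.   1.17 0.25] w 17.3 F [ 0.4  0.3 -1.8]
DELTA [ 0.0022 -0.0029  0.6869] [-0.4261 -0.0955 -0.0019]
```

```bash
python3 -m pendant '[0.002,0,0.687,-0.36,-0.08,-0.002,0, 0.002,0,0.687,-0.36,-0.08,-0.002,0, 0.002,0,0.687,-0.36,-0.08,-0.002,0, 0.002,0,0.687,-0.36,-0.08,-0.002,0, 0.002,0,0.687,-0.36,-0.08,-0.002,0, 0.002,0,0.687,-0.36,-0.08,-0.002,0, 0.002,0,0.687,-0.36,-0.08,-0.002,0, 0.002,0,0.687,-0.36,-0.08,-0.002,0, 0.002,0,0.687,-0.36,-0.08,-0.002,0, 0.002,0,0.687,-0.36,-0.08,-0.002,0]'
python3 -c "
from h import *
go(504,-154,100,.892)"
```

```text
time: 17.87
tcp_pos: [515.0, -94.2, 102.1]
orientation: [-3.137, 0.004, 0.887]
wrist_force: [0.3, 1.0, 0.0]
gripper_width: 17.3
time 17.87 tcp [515.  -94.2 102.1] rpy [-3.137  0.004  0.887] q [-0.39  0.34  1.77 -0.    1.04  0.29] w 17.3 F [0.3 1.  0. ]
DELTA [-0.005   0.0043 -0.0053] [-0.0533  0.0293  0.0021]
```

```bash
python3 -m pendant '[-0.002,0.002,0,-0.053,0.029,0.002,0, -0.002,0.002,0,-0.053,0.029,0.002,0, -0.002,0.002,0,-0.053,0.029,0.002,0, -0.002,0.002,0,-0.053,0.029,0.002,0, -0.002,0.002,0,-0.053,0.029,0.002,0, -0.002,0.002,0,-0.053,0.029,0.002,0]'
python3 -c "
from h import *
go(504,-154,50,.892)"
```

```text
time: 18.37
tcp_pos: [506.0, -146.6, 100.8]
orientation: [-3.138, -0.001, 0.893]
wrist_force: [-0.3, -0.2, -0.7]
gripper_width: 17.1
time 18.37 tcp [ 506.  -146.6  100.8] rpy [-3.138e+00 -1.000e-03  8.930e-01] q [-0.49  0.35  1.76  0.    1.04  0.18] w 17.1 F [-0.3 -0.2 -0.7]
DELTA [-0.0036 -0.0008  0.0008] [-0.0071  0.0033  0.0508]
```

```bash
python3 -m pendant '[-0.002,0,0,-0.007,0.003,0.02,0, -0.002,0,0,-0.007,0.003,0.04,0, -0.002,0,0,-0.007,0.003,0.051,0, -0.002,0,0,-0.007,0.003,0.051,0, -0.002,0,0,-0.007,0.003,0.051,0, -0.002,0,0,-0.007,0.003,0.051,0]'
python3 -c "
from h import *
c=shot('wrist','w11'); go(504,-154,35,.892)
cv2.imwrite('pics/w11c.png',c['img'][:340])"
```

```text
time: 18.87
tcp_pos: [504.9, -154.8, 51.2]
orientation: [3.14, -0.001, 0.893]
wrist_force: [0.2, -0.1, -1.4]
gripper_width: 17.2
time 18.92 tcp [ 505.1 -155.    51.5] rpy [ 3.14e+00 -1.00e-03  8.93e-01] q [-0.51  0.41  1.81  0.    0.92  0.17] w 17.1 F [-0.3 -0.1 -1.7]
DELTA [ 0.002  -0.0011  0.0007] [ 0.0001 -0.0015  0.0165]
```

View pics/w11c.png

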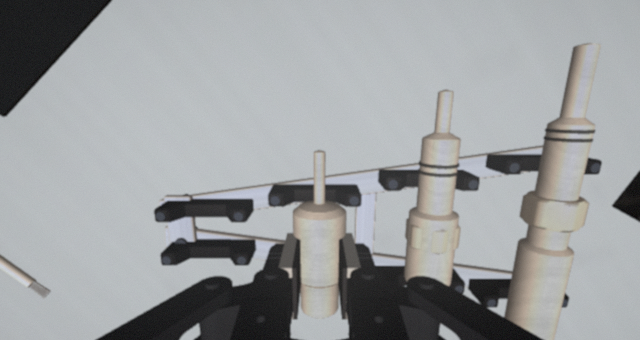

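Seat 2's front saddle spans 269–361 (centre 315), part at 319.5: shift −2 mm.

```bash
python3 -m pendant '[0,0,0,0,-0.002,0.008,0, 0,0,0,0,-0.002,0.015,0, 0,0,0,0,-0.002,0.016,0, 0,0,0,0,-0.002,0.016,0, 0,0,0,0,-0.002,0.016,0]'
python3 -c "
from h import *
go(504,-154,32,.892)"
python3 -m pendant '[0,0,0,0,0,0.001,0, 0,0,0,0,0,0.001,0]'
```

```text
time: 19.33
tcp_pos: [502.6, -153.9, 34.4]
orientation: [-3.141, -0.001, 0.892]
wrist_force: [-0.1, 0.1, -0.6]
gripper_width: 17.1
time 19.33 tcp [ 502.6 -153.9   34.4] rpy [-3.141e+00 -1.000e-03  8.920e-01] q [-0.51  0.43  1.83  0.    0.88  0.17] w 17.1 F [-0.1  0.1 -0.6]
DELTA [-0.0001 -0.0007 -0.0003] [0.0009 0.0011 0.0024]
time: 19.5
tcp_pos: [502.8, -154.1, 33.6]
orientation: [3.141, -0.001, 0.892]
wrist_force: [0.3, 0.3, -0.3]
gripper_width: 17.2
```

```bash
python3 -m pendant '[0,0,0,0.001,0.0005,0.001,0, 0,0,0,0.001,0.0005,0.001,0]'; python3 -m pendant '[0,0,0,0,0,0.0007,0, 0,0,0,0,0,0.0007,0]'
```

```text
time: 19.67
tcp_pos: [503.9, -153.5, 32.5]
orientation: [3.141, -0.001, 0.892]
wrist_force: [0.1, 0.2, -0.7]
gripper_width: 17.2
time: 19.83
tcp_pos: [503.9, -153.6, 32.0]
orientation: [3.141, -0.001, 0.892]
wrist_force: [-0.2, -0.5, 0.8]
gripper_width: 17.0
```

```bash
python3 -m pendant '[0,0,0,0,0,0.0005,0, 0,0,0,0,0,0.0005,0, 0,0,0,0,0,0,0.04, 0,0,0,0,0,0,0.04, 0,0,0,0,0,0,0.04, 0,0,0,0,0,0,0.04, 0,0,0,0,0,-0.02,0.04, 0,0,0,0,0,-0.06,0.04, 0,0,0,0,0,-0.1,0.04, 0,0,0,0,0,-0.12,0.04]'
python3 -m pendant '[0,0,0,0,0,0,0.05, 0,0,0,0,0,0,0.05]'
python3 -c "
from h import *
c=shot('wrist','w12'); go(456,269,150,1.177)"
```

```text
time: 20.67
tcp_pos: [505.2, -154.4, 156.0]
orientation: [3.136, -0.002, 0.892]
wrist_force: [0.6, 0.2, -0.2]
gripper_width: 40.0
time: 20.83
tcp_pos: [504.4, -154.0, 153.1]
orientation: [3.138, -0.001, 0.892]
wrist_force: [-1.1, 1.0, -1.4]
gripper_width: 50.0
time 20.88 tcp [ 503.4 -153.4  151.6] rpy [ 3.141e+00 -1.000e-03  8.920e-01] q [-0.51  0.28  1.71  0.    1.15  0.17] w 49.9 F [-0.3 -1.1 -0.4]
DELTA [ 0.0003 -0.0007 -0.2852] [ 0.2989 -0.3021  0.0017]
```

```bash
python3 -m pendant '[0,0,-0.285,0.2,-0.203,0,0.05, 0,0,-0.285,0.2,-0.203,0,0.05, 0,0,-0.285,0.2,-0.203,0,0.05, 0,0,-0.285,0.2,-0.203,0,0.05, 0,0,-0.285,0.2,-0.203,0,0.05, 0,0,-0.285,0.2,-0.203,0,0.05, 0,0,-0.285,0.2,-0.203,0,0.05, 0,0,-0.285,0.2,-0.203,0,0.05, 0,0,-0.285,0.2,-0.203,0,0.05]'
python3 -m pendant '[0,0,0,0.099,-0.099,0,0.05, 0,0,0,0.099,-0.099,0,0.05, 0,0,0,0.099,-0.099,0,0.05, 0,0,0,0.099,-0.099,0,0.05, 0,0,0,0.099,-0.099,0,0.05, 0,0,0,0.099,-0.099,0,0.05, 0,0,0,0.099,-0.099,0,0.05, 0,0,0,0.099,-0.099,0,0.05]'
python3 -c "
from h import *
c=shot('wrist','w13'); print(proj(c,[456,269,16])); parts(c,16,(200,60,440,260)); go(456,269,40,1.177)"
```

```text
time: 21.63
tcp_pos: [469.4, 131.3, 150.0]
orientation: [-3.139, 0.001, 1.181]
wrist_force: [0.2, -0.5, -0.1]
gripper_width: 50.0
time: 22.3
tcp_pos: [418.5, 257.4, 151.5]
orientation: [3.141, 0.0, 1.175]
wrist_force: [0.8, -0.4, 0.6]
gripper_width: 50.2
(np.float64(351.7287118822141), np.float64(157.63190584748634))
[351. 154.] 1412 mu [456.6 271.9] tail [447.8 247.4] tip [466. 298.] L 53.7 yaw 1.226
[393. 259.] 529 mu [457.4 162.3] tail [457.  136.4] tip [457.8 190. ] L 53.6 yaw 1.556
time 22.35 tcp [418.5 257.5 151.6] rpy [3.141 0.    1.174] q [ 0.32  0.23  1.79 -0.    1.13  0.72] w 50.5 F [-0.2 -0.5  0.4]
DELTA [ 0.0003  0.0001 -0.0025] [0.0251 0.0301 0.1116]
```

```bash
python3 -m pendant '[0,0,-0.03,0.025,0.03,0.02,0.05, 0,0,-0.03,0.025,0.03,0.04,0.05, 0,0,-0.03,0.025,0.03,0.06,0.05, 0,0,-0.03,0.025,0.03,0.06,0.05, 0,0,-0.03,0.025,0.03,0.06,0.05, 0,0,-0.03,0.025,0.03,0.06,0.05]'
python3 -c "
from h import *
c=shot('wrist','w14'); parts(c,16,(200,60,440,260)); go(456,269.5,40,1.2)
cv2.imwrite('pics/w14c.png',cv2.resize(c['img'][60:310,190:450],None,fx=2.2,fy=2.2))"
```

```text
time: 22.85
tcp_pos: [455.8, 270.1, 92.8]
orientation: [3.14, -0.001, 1.206]
wrist_force: [1.9, -0.1, 0.6]
gripper_width: 50.5
[396. 129.] 284 mu [525.3 300.8] tail [521.7 287.2] tip [528.6 313.9] L 27.6 yaw 1.318
[317. 202.] 2035 mu [456.5 271.8] tail [447.1 246. ] tip [465.8 297.6] L 54.9 yaw 1.222
[393. 259.] 536 mu [494.4 209.5] tail [494.8 189. ] tip [494.1 231.3] L 42.2 yaw 1.588
time 22.9 tcp [456.1 270.4  93.3] rpy [ 3.139e+00 -2.000e-03  1.206e+00] q [0.32 0.36 1.77 0.   1.01 0.69] w 49.9 F [-0.  -0.   0.3]
DELTA [ 0.0021 -0.0019  0.0061] [-0.001   0.0001  0.0533]
```

View pics/w14c.png

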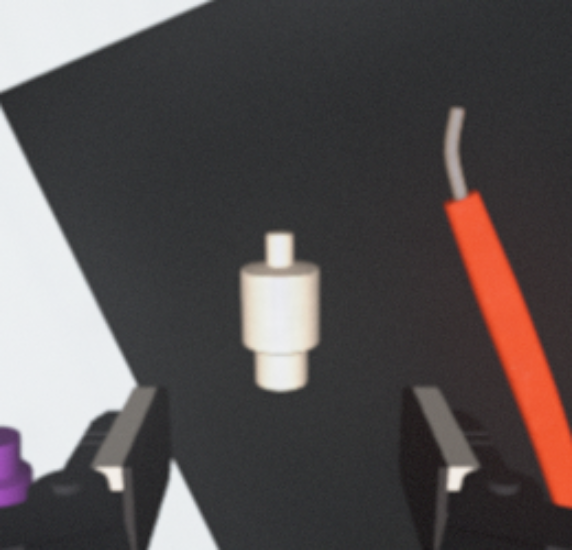

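Tip up at crop (280,233), tail end (281,390): the part is aligned within a degree or two of the tool. Grip at ≈(455.7,269.5), yaw 1.215.

```bash
python3 -m pendant '[0,0,-0.008,-0.001,0,0.03,0.05, 0,0,-0.008,-0.001,0,0.053,0.05, 0,0,-0.008,-0.001,0,0.053,0.05, 0,0,-0.008,-0.001,0,0.053,0.05, 0,0,-0.008,-0.001,0,0.053,0.05, 0,0,-0.008,-0.001,0,0.053,0.05]'
python3 -c "
from h import *
go(455.7,269.5,14.5,1.215)"
```

```text
time: 23.4
tcp_pos: [456.3, 270.2, 40.9]
orientation: [3.138, -0.003, 1.215]
wrist_force: [0.6, 0.2, 0.0]
gripper_width: 49.7
time 23.4 tcp [456.3 270.2  40.9] rpy [ 3.138e+00 -3.000e-03  1.215e+00] q [0.32 0.43 1.82 0.   0.89 0.68] w 49.7 F [0.6 0.2 0. ]
DELTA [ 0.0032 -0.0029 -0.0001] [-0.0009 -0.0004  0.0264]
```

```bash
python3 -m pendant '[0.002,-0.002,0,-0.001,0,0.014,0.05, 0.002,-0.002,0,-0.001,0,0.026,0.05, 0.002,-0.002,0,-0.001,0,0.026,0.05, 0.002,-0.002,0,-0.001,0,0.026,0.05, 0.002,-0.002,0,-0.001,0,0.026,0.05]'
python3 -c "
from h import *
go(455.7,269.5,14.5,1.215)"
```

```text
time: 23.82
tcp_pos: [455.3, 269.1, 14.2]
orientation: [-3.142, 0.0, 1.215]
wrist_force: [-0.6, 0.6, 1.2]
gripper_width: 50.1
time 23.82 tcp [455.3 269.1  14.2] rpy [-3.142  0.     1.215] q [ 0.32  0.47  1.84 -0.    0.84  0.68] w 50.1 F [-0.6  0.6  1.2]
DELTA [-0.      0.0002 -0.0002] [ 0.0005  0.0002 -0.0003]
```

```bash
python3 -m pendant '[0,0,0,0,0,0,0.03, 0,0,0,0,0,0,0, 0,0,0,0,0,0,0, 0,0,0,0,0,0,0, 0,0,0,0,0,0,0, 0,0,0,0,0,0,0, 0,0,0,0,0,0,0]' 60
python3 -m pendant '[0,0,0,0,0,-0.02,0, 0,0,0,0,0,-0.06,0, 0,0,0,0,0,-0.09,0, 0,0,0,0,0,-0.09,0, 0,0,0,0,0,-0.09,0]'
python3 -c "
from h import *
go(456,-115.2,105,.892)"
```

```text
time: 24.4
tcp_pos: [455.1, 269.0, 13.9]
orientation: [-3.141, 0.0, 1.215]
wrist_force: [-0.6, 0.4, 6.1]
gripper_width: 17.5
time: 24.82
tcp_pos: [456.1, 269.4, 105.0]
orientation: [3.139, -0.002, 1.215]
wrist_force: [-0.1, -0.3, -1.5]
gripper_width: 17.1
time 24.82 tcp [456.1 269.4 105. ] rpy [ 3.139e+00 -2.000e-03  1.215e+00] q [ 0.32  0.34  1.76 -0.    1.04  0.68] w 17.1 F [-0.1 -0.3 -1.5]
DELTA [ 0.002  -0.002   0.3229] [-3.605e-01  1.339e-01 -3.000e-04]
```

```bash
python3 -m pendant '[0.001,-0.001,0.323,-0.36,0.134,0,0, 0.001,-0.001,0.323,-0.36,0.134,0,0, 0.001,-0.001,0.323,-0.36,0.134,0,0, 0.001,-0.001,0.323,-0.36,0.134,0,0, 0.001,-0.001,0.323,-0.36,0.134,0,0, 0.001,-0.001,0.323,-0.36,0.134,0,0, 0.001,-0.001,0.323,-0.36,0.134,0,0, 0.001,-0.001,0.323,-0.36,0.134,0,0, 0.001,-0.001,0.323,-0.36,0.134,0,0, 0.001,-0.001,0.323,-0.36,0.134,0,0]'
python3 -m pendant '[0,0,0,0,0,0,0, 0,0,0,0,0,0,0, 0,0,0,0,0,0,0, 0,0,0,0,0,0,0]'
python3 -c "
from h import *
go(456,-115.2,52,.892)"
```

```text
time: 25.65
tcp_pos: [454.5, -120.8, 102.2]
orientation: [-3.14, 0.005, 0.888]
wrist_force: [0.5, 0.5, -1.5]
gripper_width: 17.1
time: 25.98
tcp_pos: [454.3, -113.6, 102.7]
orientation: [-3.138, 0.003, 0.894]
wrist_force: [-0.5, -0.4, -0.4]
gripper_width: 17.3
time 25.98 tcp [ 454.3 -113.6  102.7] rpy [-3.138e+00  3.000e-03  8.940e-01] q [-0.48  0.25  1.9  -0.    1.    0.2 ] w 17.3 F [-0.5 -0.4 -0.4]
DELTA [-0.0036  0.003   0.0016] [-0.      0.0025  0.0507]
```

```bash
python3 -m pendant '[-0.002,0.002,0,0,0.002,0.02,0, -0.002,0.002,0,0,0.002,0.04,0, -0.002,0.002,0,0,0.002,0.05,0, -0.002,0.002,0,0,0.002,0.05,0, -0.002,0.002,0,0,0.002,0.05,0, -0.002,0.002,0,0,0.002,0.05,0]'
python3 -c "
from h import *
c=shot('wrist','w15'); go(456,-115.2,36,.892)
cv2.imwrite('pics/w15c.png',c['img'][:340])"
```

```text
time: 26.48
tcp_pos: [456.8, -116.0, 53.9]
orientation: [3.141, 0.001, 0.893]
wrist_force: [0.8, 0.6, -0.3]
gripper_width: 17.1
time 26.53 tcp [ 457.  -116.3   54.1] rpy [3.14e+00 1.00e-03 8.93e-01] q [-0.49  0.32  1.94 -0.    0.87  0.19] w 17.6 F [-0.6 -0.2 -0.7]
DELTA [0.0018 0.0006 0.0009] [ 0.0003 -0.0015  0.0181]
```

View pics/w15c.png

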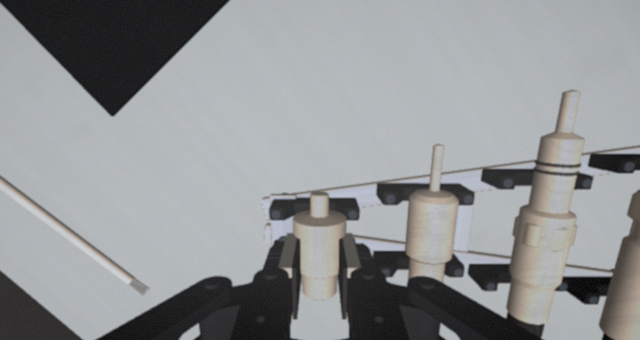

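Seat 1's front saddle spans 269–360 (centre 314.5), part at 319: shift −2 mm. injector_1 lies in seat 2's notches.

```bash
python3 -c "
from h import *
c=load('w15'); ax=np.array([np.cos(.892),np.sin(.892)])
for z in (20,22,24): print(z,(ray(c,314.5,208,z)[:2]-13*ax).round(1), 'seat2', ((ray(c,425,194,z)+ray(c,417,264,z))[:2]/2).round(1))
print('tip',ray(c,319,193,59)[:2], 'expected', np.array([457,-116.3])+29*ax)"
python3 -m pendant '[0,0,0,0,-0.002,0.008,0, 0,0,0,0,-0.002,0.016,0, 0,0,0,0,-0.002,0.018,0, 0,0,0,0,-0.002,0.018,0, 0,0,0,0,-0.002,0.018,0]'
python3 -c "
from h import *
go(456,-115.2,33,.892)"
```

```text
20 [ 455.  -116.1] seat2 [ 503.7 -156.2]
22 [ 455.5 -115.6] seat2 [ 503.7 -155.2]
24 [ 455.9 -115.1] seat2 [ 503.7 -154.1]
tip [477.582813   -92.31500437] expected [475.20784213 -93.72845852]
time: 26.95
tcp_pos: [454.4, -115.3, 34.9]
orientation: [-3.141, 0.001, 0.892]
wrist_force: [-0.0, 0.2, -0.1]
gripper_width: 17.4
time 26.95 tcp [ 454.4 -115.3   34.9] rpy [-3.141e+00  1.000e-03  8.920e-01] q [-0.49  0.35  1.97 -0.    0.82  0.19] w 17.4 F [-0.   0.2 -0.1]
DELTA [-0.0006  0.0011 -0.0004] [0.0011 0.0012 0.0019]
```

```bash
python3 -m pendant '[0,0,0,0,0.0005,0.001,0, 0,0,0,0,0.0005,0.001,0]'; python3 -m pendant '[0,0,0,0,0,0.001,0, 0,0,0,0,0,0.001,0]';  python3 -m pendant '[0,0,0,0,0,0.0005,0, 0,0,0,0,0,0.0005,0]'
```

```text
time: 27.12
tcp_pos: [455.2, -115.9, 34.3]
orientation: [3.141, 0.001, 0.892]
wrist_force: [0.1, -0.5, -0.2]
gripper_width: 17.5
time: 27.28
tcp_pos: [455.1, -115.8, 33.2]
orientation: [3.141, 0.001, 0.892]
wrist_force: [0.3, -0.6, -1.3]
gripper_width: 17.6
time: 27.45
tcp_pos: [455.1, -115.7, 32.9]
orientation: [3.141, 0.001, 0.892]
wrist_force: [-0.7, 0.4, 0.4]
gripper_width: 17.5
```

Contact height reached (33 = 22 + 11). Press 0.5 mm, release, lift and look.

```bash
python3 -m pendant '[0,0,0,0,0,0.0005,0, 0,0,0,0,0,0.0005,0, 0,0,0,0,0,0,0.04, 0,0,0,0,0,0,0.04, 0,0,0,0,0,0,0.04, 0,0,0,0,0,0,0.04, 0,0,0,0,0,-0.02,0.04, 0,0,0,0,0,-0.06,0.04, 0,0,0,0,0,-0.1,0.04, 0,0,0,0,0,-0.12,0.04]'
python3 -m pendant '[0,0,0,-0.02,0.04,0,0.04, 0,0,0,-0.02,0.04,0,0.04, 0,0,0,-0.02,0.04,0,0.04, 0,0,0,-0.02,0.04,0,0.04, 0,0,0,-0.02,0.04,0,0.04]'
python3 -c "
from h import *
c=shot('wrist','w16'); shot('side','s16'); go(456,-115.2,36,.892)
cv2.imwrite('pics/w16c.png',cv2.resize(c['img'][40:290,170:490],None,fx=2.4,fy=2.4,interpolation=cv2.INTER_CUBIC))"
```

```text
time: 28.28
tcp_pos: [456.7, -116.3, 156.7]
orientation: [3.136, -0.0, 0.892]
wrist_force: [-0.0, 0.3, -0.1]
gripper_width: 40.0
time: 28.7
tcp_pos: [472.7, -155.4, 151.9]
orientation: [-3.139, 0.001, 0.892]
wrist_force: [-0.1, -0.5, 0.1]
gripper_width: 39.9
time 28.8 tcp [ 472.9 -155.3  152.1] rpy [-3.14e+00  1.00e-03  8.92e-01] q [-0.54  0.24  1.77 -0.    1.14  0.14] w 40.3 F [-0.2  0.1  1.1]
DELTA [-0.0017  0.0011  0.0003] [ 0.0207 -0.0381  0.1161]
```

View pics/w16c.png

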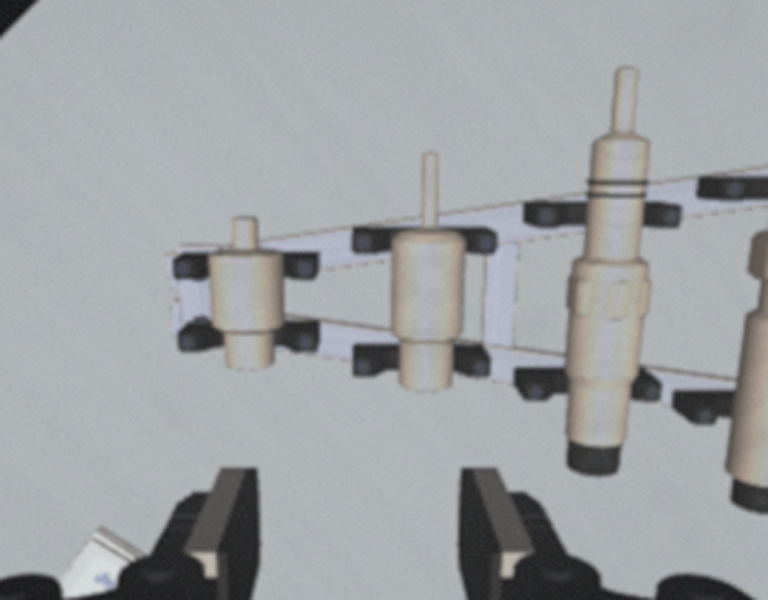

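All four lie across their pairs, straight, in length order. Numeric check of centring.

```bash
python3 - <<'E'
from h import *
c=load('w16'); f=lambda p,z: ray(c,170+p[0]/2.4,40+p[1]/2.4,z)[:2]
ax=np.array([np.cos(.892),np.sin(.892)]); n=np.array([ax[1],-ax[0]])
for nm,tip,tail,off,a,b in (('1',(244,217),(249,366),(29,21),(246,267),(248,337)),('2',(430,153),(425,388),(49,31),(424,240),(422,360)),('3',(627,68),(594,472),(76.5,60.5),(602,214),(588,384))):
    T=f(tip,34.5);L=f(tail,36); s=(f(a,23)+f(b,23))/2
    print(nm,'seat along',(s@ax).round(1),'from tip',(T@ax-off[0]).round(1),'from tail',(L@ax+off[1]).round(1),'L',((T-L)@ax).round(1),'lat',((T+L)/2@n).round(1),(s@n).round(1))
E
```

```text
1 seat along 195.1 from tip 197.1 from tail 195.9 L 51.2 lat 428.3 426.5
2 seat along 195.5 from tip 197.6 from tail 197.9 L 79.7 lat 490.0 489.7
3 seat along 195.4 from tip 196.0 from tail 195.5 L 137.5 lat 552.1 551.4
```

```bash
python3 -m pendant '[0,0,0,0,0,-0.03,0.04, 0,0,0,-0.1,0.05,-0.06,0.04, 0,0,0,-0.1,0.05,-0.06,0.04, 0,0,0,-0.1,0.05,-0.06,0.04, 0,0,0,-0.1,0.05,-0.06,0.04, 0,0,0,-0.1,0.05,-0.06,0.04]'
python3 -c "
from h import *
c=shot('side','s17'); cv2.imwrite('pics/s17c.png',cv2.resize(c['img'][130:220,190:320],None,fx=6,fy=6,interpolation=cv2.INTER_CUBIC))"
```

```text
time: 29.3
tcp_pos: [449.4, -266.4, 212.9]
orientation: [3.141, 0.001, 0.889]
wrist_force: [0.1, 0.2, 0.3]
gripper_width: 40.0
```

```bash
python3 -c "
from h import *
print(robot.finish_job())"
```

```text
the job is handed in; nothing more can be done
None
```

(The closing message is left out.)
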